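# Rock a trolley castor's wheel to check its bearing for play

## Task

Check the castor clamped upside down in the vice for bearing play: first zero the play gauge beside it by pressing its round green button fully down and letting it come up again. Then, working at the top of the tyre, rock the wheel sideways on its axle over its whole play, stop to stop: towards the gauge, away from it, towards it once more and away again. Let go with the wheel still leaning away from the gauge, so that the probe is left unloaded, and leave the loose screwdriver and oil bottle where they are.

Things in the scene. Friction and masses are not known exactly. Their poses are not given: they have to be found in the camera images.
- axle_centre (a point): Middle of the castor wheel, on its axle, 122 mm above the table. The wheel stands upright: dark tyre 100 mm across, 28 mm wide, grey centre. Axes are the vice's, fixed to the table (they do not lean with the wheel): z up, y along the axle towards the gauge, x level in the wheel's plane, away from the robot. The fork ends 11 mm above this point; its nuts stand out 33 mm either side.
- tyre_top (a point): Fixed point where the top of the tyre is when the wheel is upright: 50 mm above axle_centre, same axes. Above the fork the top 35 mm of the tyre is free to take between two fingers across its 28 mm width. The castor is held by its stem, upside down, in a small blue vice, 138 x 70 x 46 mm.
- wheel_rock (a joint): Sideways lean of the wheel in its worn bearing, rad, about the level line along x through axle_centre; 0 upright, positive when its top leans towards the gauge. Hard stops at -0.12 and +0.12 (6 mm at the top of the tyre). About 2 N at the top moves it; it stays where it is left. The wheel also rolls freely about its axle, which does not matter.
- zero_button (a joint): Travel of the gauge's green button, m: 0 up, 0.006 fully down. A spring brings it up again; fully down takes 5 N.
- zero_button_top (a point): Centre of the top of the round green button, 30 mm across, pressed straight down; 75 mm above the table when up; it moves with the button. It sits in a black collar on the near end of the grey gauge base (124 x 84 mm, 53 mm high). Beyond it (towards +x of axle_centre) the base's tilted screen, 72 mm high, starts 30 mm from this point, and the probe's post is 86 mm away.
- probe_post (a point): Top of the steel post (12 mm thick, 156 mm above the table) that carries the gauge's probe. It stands 35 mm to +x and 100 mm to +y of axle_centre. At 142 mm height the thin probe runs from it along -y to the tyre's side face. Keep clear of both. Same axes as axle_centre.
- screwdriver: Bystander: loose screwdriver with an orange handle, 190 mm long, lying on the table to the right. Origin under its middle.
- oil_bottle: Bystander: loose small oil bottle with a red spout, 34 mm across and 95 mm high, standing to the right. Origin at the centre of its foot.

How it is judged:
On the way, in this order (a step that is already met when the one before it is completed fails the run):
1. the green button is fully down (value of joint zero_button above 0.005 m), for 0.05 s.
2. the green button is up again (value of joint zero_button below 0.001 m), for 0.05 s.
3. the wheel leans to its stop towards the gauge (value of joint wheel_rock above 0.09 rad), for 0.1 s.
4. the wheel leans to its stop away from the gauge (value of joint wheel_rock below -0.09 rad), for 0.1 s.
5. the wheel leans to its stop towards the gauge again (value of joint wheel_rock above 0.09 rad), for 0.1 s.
6. the wheel leans to its stop away from the gauge again (value of joint wheel_rock below -0.09 rad), for 0.1 s.
At the end, for the whole second after the job is handed in: After the button was pressed and came up, and after the wheel was rocked to the stop towards, away from, towards and away from the gauge (at least 0.09 of 0.12 rad each time), the wheel is at rest leaning away from the gauge by more than 0.06 rad and the button is up (less than 1 mm down) (value of joint wheel_rock below -0.06 rad and velocity of joint wheel_rock between -0.1 and 0.1 rad/s and value of joint zero_button below 0.001 m); the robot touches nothing.
It fails at once if the screwdriver is shifted by more than 30 mm (distance of screwdriver from where it was at the start of the episode above 0.03 m).
It fails at once if the oil bottle is shifted by more than 30 mm or tipped over (distance of oil_bottle from where it was at the start of the episode above 0.03 m or angle between oil_bottle's own z axis and vertical above 0.5 rad).
It also fails if it takes over 54 s, if anything falls off the work surface, if the arm or the gripper's body presses on something with over 40 N, if the wrist force passes 120 N, or if a joint passes its speed limit or range.

## Robot

A 6-joint arm with a two-finger parallel gripper is mounted at the origin on a cart in front of the work surface, level with it; the furniture and walls round the work are solid. World frame = base frame: x ahead of the robot, y to its left, z up, the work surface at z = 0. Lengths are in m, angles in rad, forces in N, time in s.
With the tool pointing down it reaches from about 0.325 to 0.9 m from the base axis. Payload 6.1 kg.
Tool frame: the origin (TCP) lies at the very end of the fingers, on their centre line; the grasp point (between the pads) lies 19 mm behind it; z points along the fingers, y is the direction in which the jaws open and shut (so a half turn about z gives the same grasp; the last joint's range is limited). The gripper opens to 87 mm and grips with 3 to 60 N. Pads are 19 mm wide; open, the fingers measure 117 mm over their backs; the gripper's body (75 mm by 190 mm) begins 51 mm behind the grasp point.
Start: joints at [-0.126, 0.22, 1.526, -0, 1.395, -0.126], TCP at [0.625, -0, 0.223] pointing down, gripper open.
Joint ranges: [-2.98, 2.98], [-0.91, 2.08], [0.09, 2.57], [-1.24, 4.39], [0.2, 2.65], [-2.68, 2.68]. Speed limits (rad/s): [2.57, 2.57, 3.01, 3.14, 3.14, 3.14].

## Interface

Orientations are given as a 3x3 rotation matrix whose columns are the frame's x, y, z axes.
In Python, from station import arm gives the robot as it stands. The module is installed in compiled form; this text tells all that it offers.
- The arm moves only by the tool drive_tool, never from a script. Its argument "rows" is one flat list of numbers, 7 for each row, row after row: the shift along the world's x, y, z in cm, then the turn, a rotation vector about the world's x, y, z in degrees, then the gripper's target within -1 to 1 (fully open at 1, half-way at 0, shut at -1). A call has 1 to 12 rows; each row shifts and turns the pose as measured when the row begins; what a row does not reach is not made up. A row lasts 1/8 s, in which the tool goes at most 62.5 mm and 10.7 degrees, less where a joint would pass 70% of its speed; a pose out of reach is approached as far as the arm can. A call is refused whole if a number of a shift passes 6.25 or a number of a turn 10.7, either way. A call with a gripper value outside its range is refused whole. The fingers move at their own pace and stop on an object; the grip force is fixed at half the most. Time passes only in rows, so rows that do not move let the fingers close. It gives the time, the measured TCP pose, the force and the opening at its end, in the units of the state.
- arm.observe(): the state, without advancing time (a new reading comes with each control period).
- arm.read_camera(name): name is "scene" or "side" or "wrist"; returns the picture (384x512x3 uint8, red, green, blue); there is no depth.
- arm.get_calibration(name): a dict with "camera_matrix" (3x3 intrinsics, pixels), "pose" (4x4, takes a point from camera to world coordinates); the wrist camera has in their place "tool_from_camera" (4x4, takes a point from camera to tool coordinates, whose origin is the TCP and whose axes are the flange's). Camera axes: x right, y down, z forward; pixel columns grow to the right and rows downward; lengths in m; the calibration is good to about 2 mm. A picture is of the moment at which its call begins: read the wrist's pose just before it. get_calibration takes no time and is no camera call.
- arm.job_done(): hands the job in, once; it reports no verdict.
The state is a dict: "time": time; "joints": joint angles; "joint_vel": joint speeds; "effort": joint torques, N m; "tcp_pos": TCP position; "tcp_rot": TCP orientation; "force": force on the tool from outside, world axes, zero at the start; "ft_torque": the same for the moment, N m; "width": opening from 0.0 (shut) to 1.0 (fully open).
Only numpy, scipy, OpenCV 4.12 (cv2) and the standard library are available. Lean on these libraries where they do the work, as an engineer would, in place of code of your own. Each camera call takes 0.05 s, during which the arm holds its last target. There are 200 camera calls.

## Working session

There is one attempt and no reset: what is moved stays moved. The work goes in short steps, Python scripts to look and compute and a tool call to move; the robot and the scene stay as the last step left them, time stands still between calls to the robot, and variables do not carry over. Pictures are saved under pics/ and viewed, about 8 in all and at most 12, crops included, and the job is handed in when it is done.

Besides the shell and the picture viewer there is one more tool, called after "Emit:" as name(argument=value, ...) on one line, values as JSON. drive_tool: Moves the arm, as the interface text tells. Its arguments: {"type":"object","properties":{"rows":{"type":"array"}},"required":["rows"]}

```bash
mkdir -p pics
cat > h.py <<'E'
import numpy as np,cv2
from station import arm
def snap(n,f):
    o=arm.observe(); im=arm.read_camera(n); cv2.imwrite('pics/'+f,im[:,:,::-1]); return o
def cal(n,o=None):
    c=arm.get_calibration(n); K=np.array(c['camera_matrix'])
    if n=='wrist':
        T=np.eye(4);T[:3,:3]=o['tcp_rot'];T[:3,3]=o['tcp_pos'];P=T@np.array(c['tool_from_camera'])
    else: P=np.array(c['pose'])
    return K,P
def atz(K,P,u,v,z):
    d=P[:3,:3]@np.linalg.solve(K,[u,v,1]); return P[:3,3]+d*(z-P[2,3])/d[2]
def proj(K,P,p):
    q=K@(P[:3,:3].T@(np.array(p)-P[:3,3])); return q[:2]/q[2]
E
python3 - <<'E'
from h import *
o=snap('scene','s.png');snap('side','d.png');snap('wrist','w.png')
for n in('scene','side','wrist'):
    K,P=cal(n,o);print(n,K[0,0],P.round(3).tolist())
print(o)
E
```

```text
scene 350.7708326360252 [[-0.834, -0.262, 0.485, 0.055], [-0.552, 0.387, -0.739, 0.538], [0.006, -0.884, -0.468, 0.518], [0.0, 0.0, 0.0, 1.0]]
side 437.15624709371946 [[-1.0, 0.017, -0.018, 0.48], [0.024, 0.455, -0.89, 0.772], [-0.007, -0.891, -0.455, 0.569], [0.0, 0.0, 0.0, 1.0]]
wrist 279.6397153571262 [[1.0, 0.002, -0.002, 0.625], [0.002, -0.965, -0.263, 0.071], [-0.002, 0.263, -0.965, 0.383], [0.0, 0.0, 0.0, 1.0]]
{'time': 0.0, 'joints': array([-1.26111813e-01,  2.21218220e-01,  1.52759516e+00, -1.16032103e-05,
        1.39470710e+00, -1.26146694e-01]), 'joint_vel': array([ 0.00026466,  0.0007614 ,  0.00201534,  0.00071746, -0.00053265,
        0.00092929]), 'effort': array([-1.67445501e-05, -4.94609964e+01, -3.87383544e+01,  6.99962187e-02,
        5.70271199e-02, -1.42064664e-04]), 'tcp_pos': array([6.24384151e-01, 6.29239869e-05, 2.21450602e-01]), 'tcp_rot': array([[-3.67039155e-05,  9.99998168e-01, -1.91395185e-03],
       [ 9.99999973e-01,  3.71463820e-05,  2.31144508e-04],
       [ 2.31215181e-04, -1.91394331e-03, -9.99998142e-01]]), 'force': array([ 0.11958533,  0.44055142, -0.10972223]), 'ft_torque': array([-0.01127342, -0.00531096,  0.03959642]), 'width': 0.9996574441131347}
```

View pics/s.png

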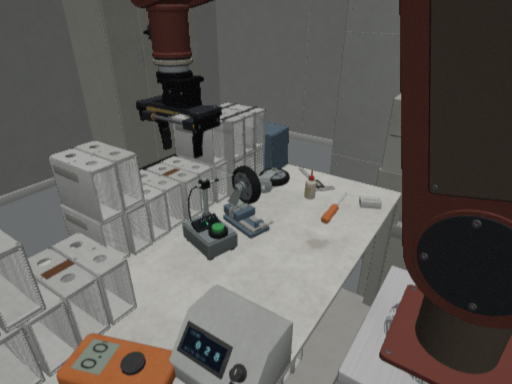

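View pics/w.png

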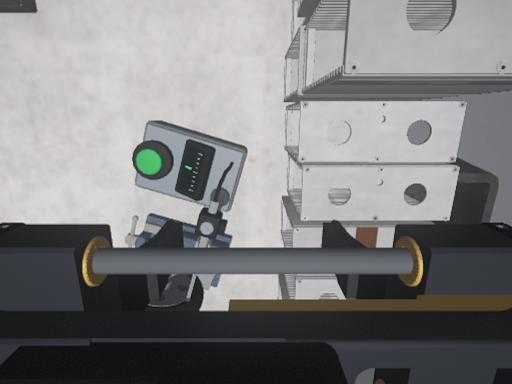

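View pics/d.png

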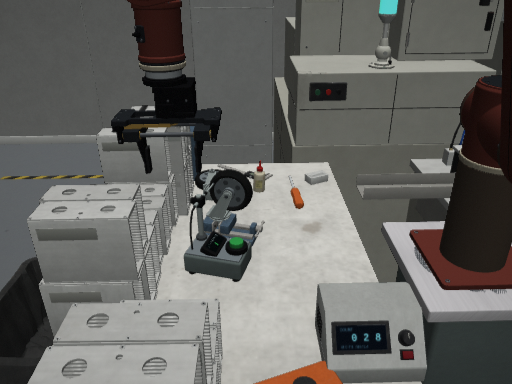

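The button shows at wrist (149,161), scene (217,229) and side (236,243). The wheel centre is at about scene (246,185) and side (231,190), and the post top is near wrist (207,228).

Run:
```python
from h import *
o=arm.observe()
C={n:cal(n,o) for n in('scene','side','wrist')}
print('button at z.075',[atz(*C[n],u,v,.075).round(3) for n,u,v in(('wrist',149,161),('scene',217,229),('side',236,243))])
print('wheel z.122',[atz(*C[n],u,v,.122).round(3) for n,u,v in(('scene',246,185),('side',231,190))])
print('post z.156',[atz(*C[n],u,v,.156).round(3) for n,u,v in(('wrist',207,228),('scene',205,183))])
# base corners (top, z=.053) in wrist
print('base corners',[atz(*C['wrist'],u,v,.053).round(3) for u,v in((152,121),(247,148),(137,182))])
a=cv2.imread('pics/s.png')[140:260,170:290];b=cv2.imread('pics/d.png')[150:290,170:290]
r=lambda x:cv2.resize(x,(390,520),interpolation=3)
cv2.imwrite('pics/c.png',np.hstack([cv2.resize(a,(400,400),interpolation=2),cv2.resize(b[:120],(400,400),interpolation=2)]))
```

```text
button at z.075 [array([0.51 , 0.025, 0.075]), array([0.5  , 0.039, 0.075]), array([0.507, 0.039, 0.075])]
wheel z.122 [array([ 0.52 , -0.103,  0.122]), array([ 0.52 , -0.104,  0.122])]
post z.156 [array([ 0.585, -0.021,  0.156]), array([ 0.565, -0.003,  0.156])]
base corners [array([0.51 , 0.068, 0.053]), array([0.618, 0.037, 0.053]), array([ 0.485, -0.004,  0.053])]
```

View pics/c.png

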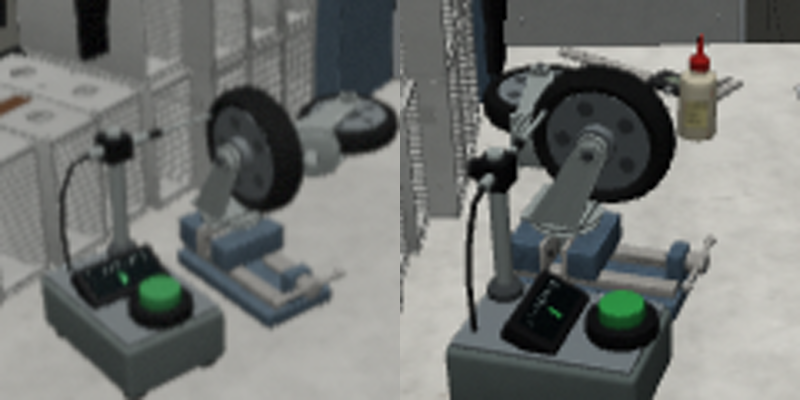

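The wrist fix on the button (0.510, 0.025) agrees with the post at about (0.583, -0.018), the 86 mm spacing, and a vice yaw of about -16°. I'll turn the tool by +30° so the gripper body stays clear of the post and wheel, then hover above the button with the gripper shut.

Emit:
drive_tool(rows=[-4,1,0,0,0,10,-1,-4,1,0,0,0,10,-1,-3.4,0.5,0,0,0,10,-1,0,0,-3,0,0,0,-1,0,0,-3,0,0,0,-1,0,0,0,0,0,0,-1])

```text
time: 0.9
tcp_pos: [0.5058, 0.0259, 0.1583]
tcp_rot: [[-0.515, 0.857, -0.004], [0.857, 0.515, -0.001], [0.001, -0.004, -1.0]]
force: [0.2, -0.5, 0.9]
width: 0.403
```

Run:
```python
from h import *
o=snap('wrist','w2.png');K,P=cal('wrist',o)
print(o['tcp_pos'],o['tcp_rot'].round(3),o['width'],o['force'])
print('tip px',proj(K,P,o['tcp_pos']), 'pred button',proj(K,P,[.51,.025,.075]))
im=cv2.imread('pics/w2.png');h=cv2.cvtColor(im,cv2.COLOR_BGR2HSV)
m=cv2.inRange(h,(50,120,80),(80,255,255));n,l,s,c=cv2.connectedComponentsWithStats(m);i=1+s[1:,4].argmax();print(s[i],c[i],atz(K,P,*c[i],.075))
```

```text
[0.50579204 0.02585645 0.1582981 ] [[-0.515  0.857 -0.004]
 [ 0.857  0.515 -0.001]
 [ 0.001 -0.004 -1.   ]] 0.40319452385735965 [ 0.1714225  -0.52010081  0.85035919]
tip px [252.02478323 235.95790609] pred button [255.96115148 201.84142452]
[239 186  32  31 738] [254.47696477 200.9295393 ] [0.50838801 0.02504128 0.075     ]
```

View pics/w2.png

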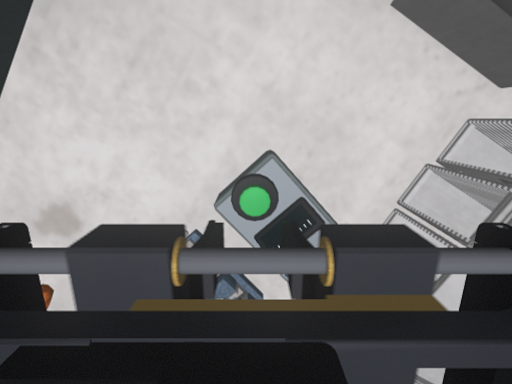

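The button is at (0.508, 0.025), with 32 px for its 30 mm width. That matches the prediction. I'll close the fingers fully and descend.

Emit:
drive_tool(rows=[0.25,-0.1,-2,0,0,0,-1,0,0,-2,0,0,0,-1,0,0,-2,0,0,0,-1,0,0,-0.8,0,0,0,-1,0,0,0,0,0,0,-1,0,0,0,0,0,0,-1])

```text
time: 1.7
tcp_pos: [0.5168, 0.0238, 0.0997]
tcp_rot: [[-0.515, 0.857, 0.012], [0.857, 0.515, -0.003], [-0.008, 0.009, -1.0]]
force: [-1.0, 0.4, -0.4]
width: 0.006
```

Emit:
drive_tool(rows=[-0.8,0.1,0,0,0,0,-1,0,0,-1,0,0,0,-1,0,0,0,0,0,0,-1,0,0,0,0,0,0,-1])

```text
time: 2.2
tcp_pos: [0.509, 0.0249, 0.0906]
tcp_rot: [[-0.515, 0.857, 0.015], [0.857, 0.515, -0.003], [-0.01, 0.011, -1.0]]
force: [-0.5, -0.1, -0.6]
width: 0.002
```

Emit:
drive_tool(rows=[0,0,-1,0,0,0,-1,0,0,-0.6,0,0,0,-1,0,0,-0.4,0,0,0,-1,0,0,-0.2,0,0,0,-1])

```text
time: 2.7
tcp_pos: [0.5095, 0.0248, 0.0685]
tcp_rot: [[-0.515, 0.857, 0.015], [0.857, 0.515, -0.003], [-0.01, 0.011, -1.0]]
force: [-8.4, 0.8, 22.4]
width: 0.005
```

It bottomed out at 22 N and z 0.0685. I'll hold briefly, then lift.

Emit:
drive_tool(rows=[0,0,0,0,0,0,-1,0,0,2,0,0,0,-1,0,0,4,0,0,0,-1,0,0,5,0,0,0,-1,0,0,3,0,0,0,-1,0,0,0,0,0,0,-1,0,0,0,0,0,0,-1])

```text
time: 3.58
tcp_pos: [0.5077, 0.0249, 0.2102]
tcp_rot: [[-0.515, 0.857, 0.011], [0.857, 0.515, -0.003], [-0.008, 0.008, -1.0]]
force: [0.2, 0.0, -0.2]
width: 0.004
```

Emit:
drive_tool(rows=[0,0,5,0,0,10,0,0,-3,2,0,0,10,0,0,-4,0,0,0,10,0,0,-4,0,0,0,10,0.3,0,-1.8,0,0,0,3,0.3,0,0,0,0,0,0,0.3,0,0,0,0,0,0,0.3])

```text
time: 4.45
tcp_pos: [0.5022, -0.1046, 0.2677]
tcp_rot: [[-0.968, 0.252, -0.01], [0.252, 0.968, 0.005], [0.011, 0.002, -1.0]]
force: [0.2, -0.7, -0.2]
width: 0.635
```

Run:
```python
from h import *
o=snap('wrist','w3.png');K,P=cal('wrist',o)
print(o['tcp_pos'],o['tcp_rot'].round(3),o['width'])
print('tip px',proj(K,P,o['tcp_pos']), 'pred tyre top',proj(K,P,[.52,-.103,.172]),'post',proj(K,P,[.583,-.018,.156]))
```

```text
[ 0.50217516 -0.10456013  0.26768734] [[-0.968  0.252 -0.01 ]
 [ 0.252  0.968  0.005]
 [ 0.011  0.002 -1.   ]] 0.6347748484959809
tip px [252.6766186  236.19969757] pred tyre top [258.52138517 213.10760866] post [350.28575294 243.78023383]
```

View pics/w3.png

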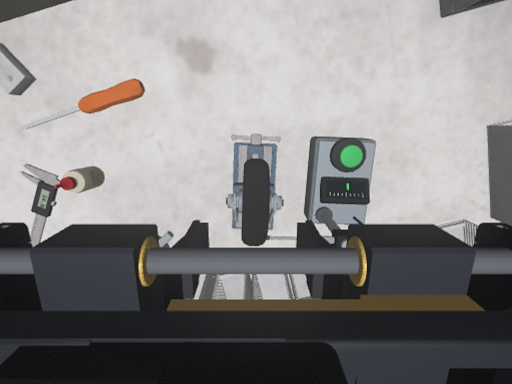

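The wheel sits mid-image with its nuts at (230,203) and (280,201), and the tyre spans (257,158) to (254,245). The button is up and undisturbed.

Run:
```python
from h import *
o=arm.observe();K,P=cal('wrist',o)
a=atz(K,P,230,203,.122);b=atz(K,P,280,201,.122);d=b-a
print(a,b,np.linalg.norm(d),(a+b)/2,np.degrees(np.arctan2(d[1],d[0])))
t=(a+b)/2;t[2]=.172;dx=t-o['tcp_pos'];print('delta',dx,'toppx',proj(K,P,t))
R=o['tcp_rot'];print('along jaw',dx@R[:,1],'tool x',dx@R[:,0],'tool yaw',np.degrees(np.arctan2(R[1,1],R[0,1])))
```

```text
[ 0.5164219  -0.13450299  0.122     ] [ 0.52846874 -0.07841271  0.122     ] 0.057369379735463945 [ 0.52244532 -0.10645785  0.122     ] 77.87839688796585
delta [ 0.02030391 -0.0020574  -0.09565068] toppx [255.54332581 216.36224186]
along jaw 0.002912256032776386 tool x -0.021245504619866663 tool yaw 75.43287435723607
```

Emit:
drive_tool(rows=[2,-0.1,0,0,0,0,0.3,0,0,-4,0,0,0,0.3,0,0,-2.5,0,0,0,0.3,0,0,0,0,0,0,0.3,0,0,0,0,0,0,0.3])

```text
time: 5.12
tcp_pos: [0.5235, -0.1006, 0.2017]
tcp_rot: [[-0.969, 0.249, -0.009], [0.249, 0.969, 0.005], [0.01, 0.003, -1.0]]
force: [0.0, -0.2, 0.4]
width: 0.652
```

Emit:
drive_tool(rows=[0,-0.4,-1,0,0,0,0.3,0,0,-2,0,0,0,0.3,0,0,-1.5,0,0,0,0.3,0,0,0,0,0,0,-0.1,0,0,0,0,0,0,-0.1])

```text
time: 5.75
tcp_pos: [0.5258, -0.1057, 0.1587]
tcp_rot: [[-0.969, 0.249, -0.003], [0.249, 0.969, 0.003], [0.003, 0.002, -1.0]]
force: [-0.1, -0.0, -0.6]
width: 0.508
```

Run:
```python
from h import *
o=snap('scene','s4.png');snap('side','d4.png');print(o['tcp_pos'],o['width'],o['force'])
a=cv2.imread('pics/s4.png')[130:250,170:290];b=cv2.imread('pics/d4.png')[140:260,170:290]
cv2.imwrite('pics/c4.png',np.hstack([cv2.resize(x,(400,400),interpolation=2) for x in(a,b)]))
```

```text
[ 0.52576751 -0.10574116  0.15872884] 0.5077025615351828 [-0.10070731 -0.04205833 -0.55320062]
```

View pics/c4.png

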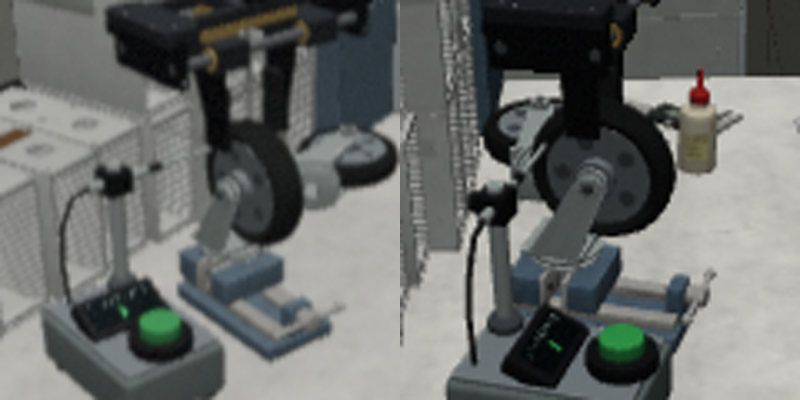

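The fingers straddle the tyre and the probe is clear. I'll lower a little and push towards the gauge along (0.25, 0.97).

Emit:
drive_tool(rows=[0,0,-0.6,0,0,0,-0.1,0.15,0.6,0,0,0,0,-0.1,0.1,0.3,0,0,0,0,-0.1,0,0,0,0,0,0,-0.1,0,0,0,0,0,0,-0.1])

```text
time: 6.48
tcp_pos: [0.5285, -0.0987, 0.1538]
tcp_rot: [[-0.969, 0.249, -0.002], [0.249, 0.969, -0.003], [0.001, -0.003, -1.0]]
force: [-0.7, -2.0, -1.3]
width: 0.453
```

Contact at about 2 N; I'll carry on to the stop.

Emit:
drive_tool(rows=[0.05,0.3,0,0,0,0,-0.1,0.05,0.3,0,0,0,0,-0.1,0,0.1,0,0,0,0,-0.1,0,0,0,0,0,0,-0.1])

```text
time: 6.98
tcp_pos: [0.528, -0.0985, 0.1538]
tcp_rot: [[-0.968, 0.25, -0.006], [0.25, 0.968, -0.016], [0.001, -0.017, -1.0]]
force: [-0.3, -3.0, 0.2]
width: 0.447
```

Emit:
drive_tool(rows=[0.15,0.6,0,0,0,0,-0.1,0.15,0.6,0,0,0,0,-0.1])

```text
time: 7.22
tcp_pos: [0.5285, -0.0963, 0.1537]
tcp_rot: [[-0.968, 0.25, -0.012], [0.25, 0.967, -0.035], [0.002, -0.037, -0.999]]
force: [-7.2, -28.1, -3.4]
width: 0.458
```

At the stop, with 28 N against the push. I'll hold, take a verification picture, then go the other way.

Emit:
drive_tool(rows=[0.05,0.2,0,0,0,0,-0.1,0,0,0,0,0,0,-0.1])

```text
time: 7.48
tcp_pos: [0.5277, -0.0985, 0.1533]
tcp_rot: [[-0.968, 0.252, -0.014], [0.252, 0.967, -0.042], [0.003, -0.044, -0.999]]
force: [0.3, -0.3, 0.2]
width: 0.453
```

Run:
```python
from h import *
o=snap('scene','s5.png');snap('side','d5.png');print(o['tcp_pos'],o['width'],o['force'])
I=[cv2.resize(cv2.imread(f'pics/{n}.png')[135:215,200:280],(400,400),interpolation=2) for n in('s4','s5')]
cv2.imwrite('pics/c5.png',np.hstack(I))
```

```text
[ 0.52772147 -0.09854846  0.15328649] 0.4531196428956521 [ 0.27597497 -0.34726642  0.18071745]
```

View pics/c5.png

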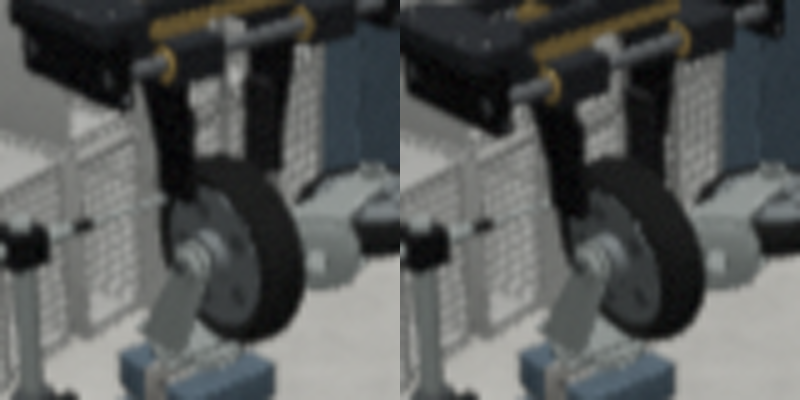

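The wheel clearly leans towards the gauge compared with before. To confirm the stop, I'll level the tool and push once more.

Emit:
drive_tool(rows=[0,0,0,2.4,-0.8,0,-0.1,0.1,0.4,0,0,0,0,-0.1,0.2,0.8,0,0,0,0,-0.1,0.2,0.8,0,0,0,0,-0.1])

```text
time: 8.07
tcp_pos: [0.5287, -0.0957, 0.1538]
tcp_rot: [[-0.968, 0.252, -0.01], [0.252, 0.967, -0.033], [0.001, -0.035, -0.999]]
force: [-10.4, -35.4, -3.7]
width: 0.453
```

It's the same stop position (-0.096) at 35 N, so the stop is confirmed. Now away from the gauge.

Emit:
drive_tool(rows=[-0.15,-0.6,0,2,-0.6,0,-0.1,-0.15,-0.6,0,0,0,0,-0.1,-0.15,-0.6,0,0,0,0,-0.1,-0.15,-0.6,0,0,0,0,-0.1])

```text
time: 8.57
tcp_pos: [0.5237, -0.1174, 0.1545]
tcp_rot: [[-0.968, 0.251, 0.003], [0.251, 0.968, 0.007], [-0.001, 0.007, -1.0]]
force: [0.9, 4.2, 2.0]
width: 0.446
```

Emit:
drive_tool(rows=[-0.15,-0.6,0,0,0,0,-0.1,-0.2,-0.8,0,0,0,0,-0.1])

```text
time: 8.82
tcp_pos: [0.523, -0.1202, 0.1546]
tcp_rot: [[-0.968, 0.25, 0.009], [0.25, 0.968, 0.028], [-0.002, 0.029, -1.0]]
force: [9.8, 31.8, 1.1]
width: 0.452
```

Emit:
drive_tool(rows=[-0.15,-0.7,0,0,0,0,-0.1])

```text
time: 8.95
tcp_pos: [0.5231, -0.1198, 0.1543]
tcp_rot: [[-0.968, 0.249, 0.012], [0.249, 0.968, 0.041], [-0.002, 0.043, -0.999]]
force: [7.2, 25.6, 0.3]
width: 0.454
```

Run:
```python
from h import *
o=snap('scene','s6.png');print(o['tcp_pos'],o['force'])
I=[cv2.resize(cv2.imread(f'pics/{n}.png')[135:215,200:280],(400,400),interpolation=2) for n in('s5','s6')]
cv2.imwrite('pics/c6.png',np.hstack(I))
```

```text
[ 0.52310962 -0.11983477  0.15425888] [ 7.17996293 25.63097289  0.32270916]
```

View pics/c6.png

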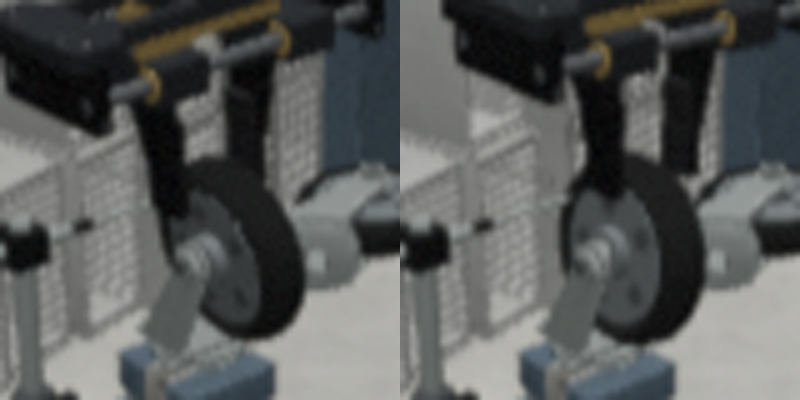

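The wheel now leans away from the gauge, at the far stop with 26–32 N steady against it. Now towards the gauge again, levelling the tool.

Emit:
drive_tool(rows=[0.15,0.6,0,-2.4,0.6,0,-0.1,0.15,0.6,0,0,0,0,-0.1,0.15,0.6,0,0,0,0,-0.1,0.15,0.6,0,0,0,0,-0.1,0.15,0.6,0,0,0,0,-0.1])

```text
time: 9.62
tcp_pos: [0.5297, -0.0967, 0.155]
tcp_rot: [[-0.969, 0.247, -0.001], [0.247, 0.969, -0.017], [-0.003, -0.017, -1.0]]
force: [-8.7, -26.3, -0.7]
width: 0.453
```

Emit:
drive_tool(rows=[0.15,0.7,0,0,0,0,-0.1,0.15,0.7,0,0,0,0,-0.1])

```text
time: 9.88
tcp_pos: [0.5292, -0.0965, 0.1547]
tcp_rot: [[-0.968, 0.25, -0.009], [0.25, 0.967, -0.041], [-0.001, -0.042, -0.999]]
force: [-5.5, -25.5, -1.5]
width: 0.455
```

At the stop towards the gauge again. Now away for the last time.

Emit:
drive_tool(rows=[-0.15,-0.6,0,2.4,-0.5,0,-0.1,-0.15,-0.6,0,0,0,0,-0.1,-0.15,-0.6,0,0,0,0,-0.1,-0.15,-0.6,0,0,0,0,-0.1,-0.15,-0.6,0,0,0,0,-0.1,-0.2,-0.8,0,0,0,0,-0.1,-0.2,-0.7,0,0,0,0,-0.1])

```text
time: 10.75
tcp_pos: [0.5227, -0.1197, 0.1541]
tcp_rot: [[-0.968, 0.25, 0.01], [0.251, 0.967, 0.045], [0.001, 0.046, -0.999]]
force: [8.0, 24.9, 0.0]
width: 0.455
```

Now to let go: open slightly, ease off, then lift straight up.

Emit:
drive_tool(rows=[0.1,0.4,0,0,0,0,0.2,0,0,0,-2.4,0.5,0,0.2,0,0,0,0,0,0,0.2])

```text
time: 11.12
tcp_pos: [0.5235, -0.1139, 0.1532]
tcp_rot: [[-0.969, 0.247, -0.0], [0.247, 0.969, 0.002], [0.001, 0.002, -1.0]]
force: [0.7, -0.8, -0.0]
width: 0.59
```

Emit:
drive_tool(rows=[0,0,2,0,0,0,0.2,0,0,4,0,0,0,0.2,0,0,5,0,0,0,0.2,0,0,3,0,0,0,0.2,0,0,0,0,0,0,0.2,0,0,0,0,0,0,0.2])

```text
time: 11.88
tcp_pos: [0.5207, -0.1154, 0.2943]
tcp_rot: [[-0.969, 0.247, -0.005], [0.247, 0.969, 0.004], [0.006, 0.002, -1.0]]
force: [-0.7, -0.1, -1.0]
width: 0.598
```

Run:
```python
from h import *
o=snap('scene','s7.png');print(o['tcp_pos'],o['force'],o['time'])
I=[cv2.resize(cv2.imread(f'pics/{n}.png')[135:255,170:290],(400,400),interpolation=2) for n in('s6','s7')]
cv2.imwrite('pics/c7.png',np.hstack(I))
```

```text
[ 0.520728   -0.11543249  0.29432052] [-0.73002927 -0.09476677 -0.97828688] 11.875
```

View pics/c7.png

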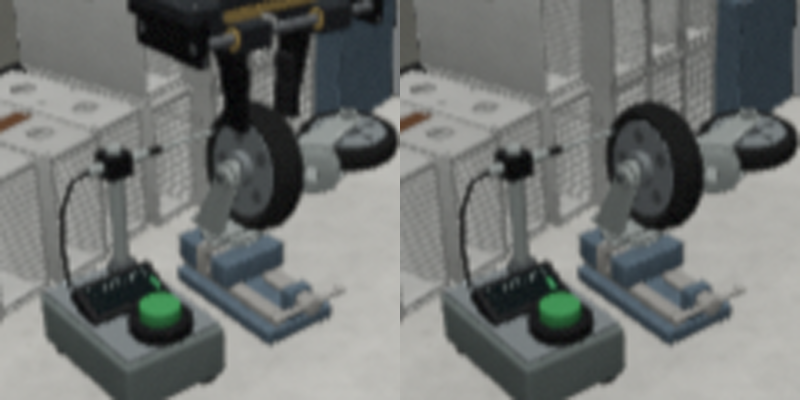

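The wheel still leans away as it did at the stop, the button is up, and the arm is clear.

```bash
python3 -c "
from station import arm
print(arm.job_done())"
```

```text
the job is handed in; nothing more can be done
None
```

I zeroed the gauge and rocked the wheel stop to stop in the order asked: towards the gauge, away, towards, away. The job is handed in, with the arm finishing at about 11.9 s of the 54 s allowed; the interface gave no verdict.

- **Button:** I pressed it until it bottomed out, with the fingertips at z = 0.0685 m and 22 N against them, then lifted off. Later pictures show it up.
- **Rocking:** I pushed the top of the tyre with one finger of the slightly open gripper, without clamping it. Each stop showed as a position that came back within about 1 mm (tool y about -0.096 m towards, -0.120 m away), with 25–35 N against the push. I could not read the lean angle directly, so the stops rest on those forces and positions plus the pictures.
- **Final state:** the last picture shows the wheel still leaning away from the gauge, the button up, and the gripper clear about 12 cm above the tyre. The wrist force was near zero.
- **Bystanders:** the arm never went near the screwdriver or the oil bottle. I did not check them with a picture at the end.
- **Disagreement:** my first estimates of the button position differed by about 14 mm between the wrist camera and the two fixed cameras. I used the wrist one, which fitted the given 86 mm from button to post and held up on a closer look.

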